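# Seal a vial in the capping press

### The arm

A 6-joint arm with a two-finger parallel gripper is mounted at the origin on a cart in front of the work surface, level with it; the furniture and walls round the work are solid. World frame = base frame: x ahead of the robot, y to its left, z up, the work surface at z = 0. Lengths are in mm, angles in rad, forces in N, time in s.
With the tool pointing down it reaches from about 400 to 825 mm from the base axis. Payload 7 kg.
Tool frame: the origin (TCP) lies between the finger pads; the fingertips stand 25 mm ahead of it and the grasp point (between the pads) lies 6 mm ahead of it; z points along the fingers, y is the direction in which the jaws open and shut (so a half turn about z gives the same grasp; the last joint's range is limited). The gripper opens to 85 mm and grips with 20 to 120 N. Pads are 22 mm wide; open, the fingers measure 114 mm over their backs; the gripper's body (76 mm by 85 mm) begins 54 mm behind the grasp point. The pads swing forward as they close: fully open they stand 13 mm farther back than shut.
Start: joints at [-1.052, 0.359, 0.012, 0, -1.224, -0.288], TCP at [154.385, -657.085, 256.302] pointing down, gripper open.
Joint ranges: [-3.07, 3.07], [-1.43, 2.12], [-1.02, 1.25], [-3.03, 1.67], [-3.05, -0], [-3.03, 3.03]. Speed limits (rad/s): [2.39, 2.39, 3.01, 3.14, 3.14, 3.14].

### API

Orientations are given as a unit quaternion [x, y, z, w].
In Python, from bench import env gives the robot as it stands.
- The arm moves only by the shell command python3 -m inch 'ROWS' [OPENING] [FORCE]. ROWS is JSON, a list of rows, each an object with "translation": the shift along the world's x, y, z in cm, a list of three; "twist": the turn about the world's z in rad. A call has 1 to 20 rows; each row shifts and turns the pose as measured when the row begins; what a row does not reach is not made up. A row lasts 1/8 s, in which the tool goes at most 62.5 mm and 10.7 degrees, less where a joint would pass 70% of its speed; a pose out of reach is approached as far as the arm can. A call is refused whole if a number of a shift passes 6.25 or a number of a turn 0.188, either way. A call with a gripper value outside its range is refused whole. OPENING is the closure, from 0 (fully open) to 1 (shut), set as the call begins (- or left out, the last holds). The fingers move at their own pace and stop on an object; FORCE is the grip in N (left out, the last holds). Time passes only in rows, so rows that do not move let the fingers close. It gives the time, the measured TCP pose, the force and the opening at its end, in the units of the state.
- env.state(): the state, without advancing time (a new reading comes with each control period).
- env.read_camera(name): name is "side" or "top" or "wrist"; returns a dict with "img" (420x560x3 uint8, red, green, blue), "fx", "fy", "cx", "cy" (pixels), "rvec" (rotation vector, rad) and "tvec" (3), from world to camera coordinates, as OpenCV has them. Camera axes: x right, y down, z forward; pixel columns grow to the right and rows downward; lengths in mm; the calibration is good to about 2 mm. A picture is of the moment at which its call begins. There is no depth.
- env.finish_job(): hands the job in, once; it reports no verdict.
The state is a dict: "t": time; "joint_positions": joint angles; "qd": joint speeds; "joint_efforts": joint torques, N m; "tcp_pos": TCP position; "ee_rot": TCP orientation; "wrist_force": force on the tool from outside, world axes, zero at the start; "ft_torque": the same for the moment, N m; "gripper_width": opening from 0.0 (shut) to 1.0 (fully open).
Only numpy, scipy, OpenCV 4.12 (cv2) and the standard library are available. Lean on these libraries where they do the work, as an engineer would, in place of code of your own. Each camera call takes 0.05 s, during which the arm holds its last target.

### The job

Seal the vial that stands in the bench capping press. Draw the safety catch on top of the press clear of the lever, then press the lever down until you feel its clutch click over and stop at once, because pushing on past the click overloads the glass. Let the lever come back up, slide the safety catch fully home again, and leave everything else where it stands.

Things in the scene. Friction and masses are not known exactly. Their poses are not given: they have to be found in the camera images.
- press: bench capping press, fixed on the counter: white base plate 186 x 130 x 14 mm, steel column at its back, white head over a round steel anvil (top 30 mm above the counter). Origin on the counter under the ram's axis; z up, x to the back of the press (column), y to its left as seen by someone facing its front. At yaw 0 the front faces the robot
- pivot (a point): the lever's axis (parallel to the press's y) in the head's middle plane, 30 mm behind the ram's axis. The head is clamped at a different height each time (pivot 162 to 182 mm above the counter); lever, ram and catch go with it. The head is 64 mm wide (y), reaches 56 mm in front of this point and 33 mm above it; the 26 mm column stands 55 mm behind this point, its top 222 mm above the counter
- grip (a point): centre of the lever's black grip, a level round bar parallel to the press's y, 22 mm thick, 90 mm long, 100 mm to the right (-y) of the pivot point, 170 mm from the lever's axis. Lever up, it stands in front of the pivot and above it (lever 40 degrees above level); pressed from above it swings down on an arc about the axis. A damped spring brings the lever back up by itself
- hub (a joint): turn of the dark steel hub on the lever's axis, rad: 0 = fully up, growing as the lever goes down (limit 1.3); it drives the ram down 30 mm per rad. Where the ram meets the cap depends on the height of the head
- clutch (a point): torque clutch from lever to hub, on the lever's axis, 61 mm right of the pivot point. At the grip: 1 to 3 N in free travel, 4 to 7 N while the cap goes on; cap home, the force rises to 11 to 13 N and the clutch clicks over: the force falls to about half as the lever gives, up to 0.17 rad (29 mm at the grip); the hub stays. Then it is solid and the full push reaches the vial. It resets itself
- ram: the steel ram with its round foot, 26 mm wide, above the vial; its origin is the pivot point with the ram fully up, and it moves straight down
- catch (a joint): safety catch, a flat steel bolt sliding crosswise on top of the head, m: 0 = home, its nose between the two prongs of the hub, so that the lever cannot go down; 0.018 = drawn fully to the left (+y of the press); clear of the prongs from 0.015 on. It slides against about 3 N, stays where it is left, and goes home only with the lever fully up
- tab (a point): top centre of the catch's upright thumb tab, 14 mm (x) by 8 mm (y), standing 27 mm above the bolt; 69 mm above the pivot point (catch home: 5 mm to the right of it). It moves with the catch; its upper 20 mm are clear for 30 mm all round
- vial: amber glass snap-cap vial, 26 mm thick, standing loose in a 6 mm high locating ring on the anvil, under the ram; origin at the centre of its underside, 56 mm from there to the glass rim
- cap (a joint): white snap cap, 24 mm wide, on the vial, m: 0 = only laid on, standing 4 mm proud (top 62 mm above the vial's underside); 0.004 = pressed fully home
- vial2: capped vial like the one in the press, 26 mm thick, 58 mm tall, on the brown tray; not to be moved
- vial3: another capped vial on the brown tray; not to be moved
- vial4: another capped vial on the brown tray; not to be moved
- specimen_cup: white lidded specimen cup, 49 mm wide, 55 mm tall, on the brown tray; not to be moved
- dropper_vial: dropper vial, 26 mm wide, 58 mm tall, standing in front and to the left of the press; not to be moved

How it is judged:
By the outcome, as a careful person would: the job done as asked, in the order asked, and still so for the second after the job is handed in, with the robot touching nothing.
It also fails if it takes over 58 s, if anything falls off the work surface, if the arm or the gripper's body presses on something with over 40 N, if the wrist force passes 120 N, or if a joint passes its speed limit or range.

## Working session

There is one attempt and no reset: what is moved stays moved. The work goes in short steps, Python scripts to look and compute and a shell command to move; the robot and the scene stay as the last step left them, time stands still between calls to the robot, and variables do not carry over. Pictures are saved under pics/ and viewed, and the job is handed in when it is done.

```bash
ls; mkdir -p pics; python3 - <<'E'
from bench import env
import cv2
s=env.state(); print({k:s[k] for k in ('t','tcp_pos','ee_rot','wrist_force','gripper_width')})
for n in ('side','top','wrist'):
    c=env.read_camera(n); cv2.imwrite(f'pics/{n}0.png',c['img'][:,:,::-1]); print(n,c['fx'],c['fy'],c['cx'],c['cy'],c['rvec'],c['tvec'])
E
```

```text
pics
{'t': 0.0, 'tcp_pos': array([ 154.29436804, -656.66387174,  255.36348463]), 'ee_rot': array([-1.15101631e-01,  9.93353365e-01,  8.24652097e-04, -1.66138925e-04]), 'wrist_force': array([ 0.30882469,  0.4167245 , -0.48957834]), 'gripper_width': 0.9959168263241416}
side 541.7621737741779 541.7621737741779 269.06676110259514 204.0609668548297 [ 0.53856302 -2.33212491  1.61002244] [426.23127164 304.80857593 887.5720812 ]
top 411.93860976136995 411.93860976136995 284.7266963709198 206.06115442782354 [ 2.15747408 -2.20072795  0.12876929] [ -98.08703     543.34829978 1249.05097739]
wrist 355.15503239483706 355.15503239483706 274.03932003972164 203.77361131403978 [-1.81497451 -2.29151864 -0.36675596] [674.58901588 -39.64426053 379.96874268]
```

View pics/side0.png

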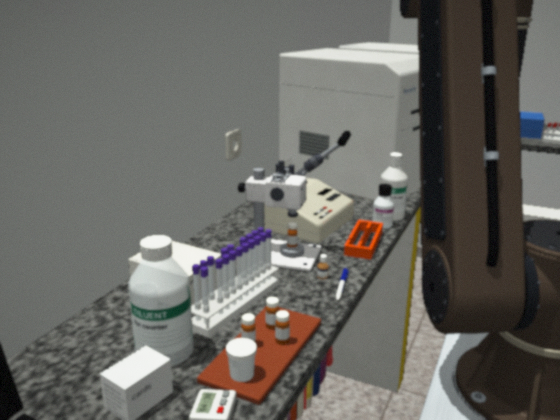

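View pics/top0.png

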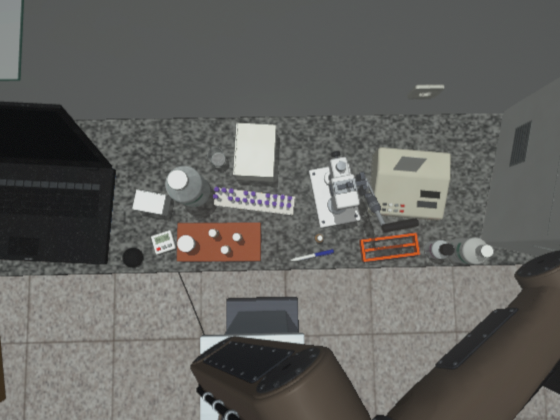

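View pics/wrist0.png

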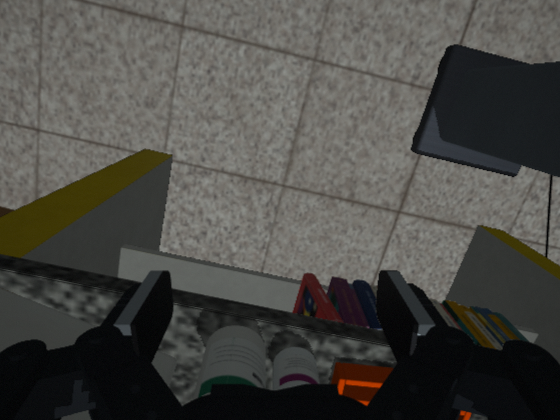

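```bash
python3 - <<'E'
import cv2
a=cv2.imread('pics/side0.png')[120:290,210:410]; cv2.imwrite('pics/side0z.png',cv2.resize(a,None,fx=3.5,fy=3.5,interpolation=cv2.INTER_CUBIC))
a=cv2.imread('pics/top0.png')[140:260,290:440]; cv2.imwrite('pics/top0z.png',cv2.resize(a,None,fx=5,fy=5,interpolation=cv2.INTER_CUBIC))
E
```

```text
(no output)
```

View pics/side0z.png

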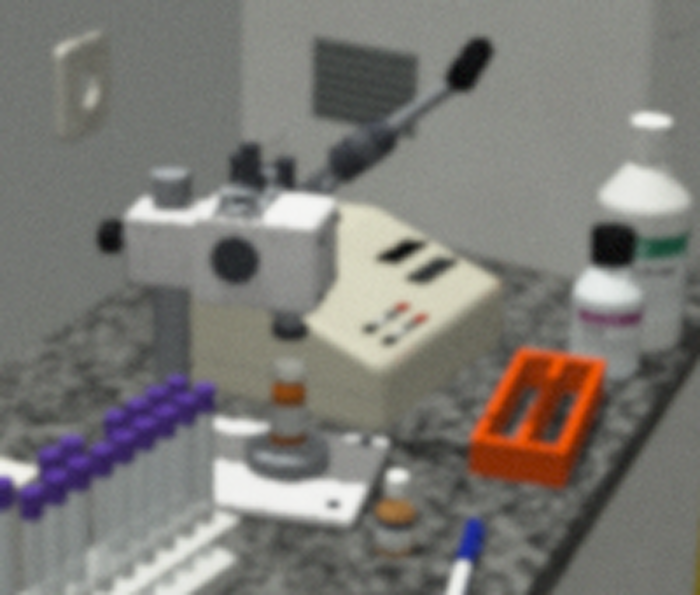

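View pics/top0z.png

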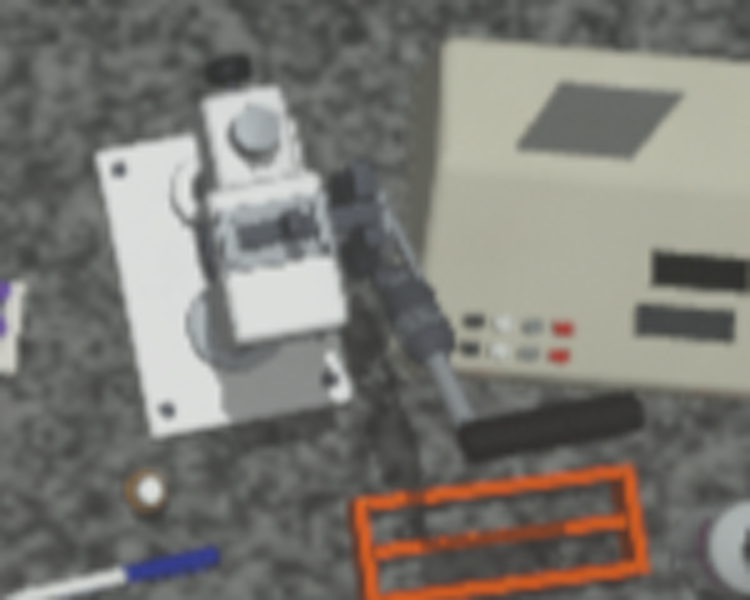

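```bash
cat > h.py <<'E'
import numpy as np,cv2
from bench import env
def cam(n): 
    c=env.read_camera(n); return c
def prep(c):
    R=cv2.Rodrigues(np.array(c['rvec'],float))[0]; t=np.array(c['tvec'],float)
    K=np.array([[c['fx'],0,c['cx']],[0,c['fy'],c['cy']],[0,0,1]]); return K,R,t
def ray(c,uv):
    K,R,t=prep(c); d=R.T@np.linalg.solve(K,[uv[0],uv[1],1.]); return -R.T@t,d/np.linalg.norm(d)
def onz(c,uv,z):
    o,d=ray(c,uv); return o+d*(z-o[2])/d[2]
def tri(c1,u1,c2,u2):
    o,d=ray(c1,u1);p,e=ray(c2,u2)
    A=np.stack([d,-e],1); s,*_=np.linalg.lstsq(A,p-o,rcond=None)
    a=o+s[0]*d;b=p+s[1]*e; return (a+b)/2,np.linalg.norm(a-b)
def proj(c,X):
    K,R,t=prep(c); return cv2.projectPoints(np.array(X,float).reshape(-1,1,3),np.array(c['rvec'],float),t,K,None)[0].reshape(-1,2)
def press(c0,yaw):
    # press frame to world fn
    ca,sa=np.cos(yaw),np.sin(yaw); R=np.array([[ca,-sa,0],[sa,ca,0],[0,0,1]])
    return lambda p: np.array(c0)+R@np.array(p,float)
E
python3 - <<'E'
from h import *
T=cam('top');S=cam('side')
tz=lambda u,v:(290+(u+.5)/5-.5,140+(v+.5)/5-.5)
sz=lambda u,v:(210+(u+.5)/3.5-.5,120+(v+.5)/3.5-.5)
P=[onz(T,tz(*q),14) for q in [(97,152),(152,437),(350,402)]]
print(np.round(P,1)); 
d=P[0]-P[1]; print('len',np.linalg.norm(d),'yaw',np.arctan2(d[1],d[0])); e=P[1]-P[2]; print(np.linalg.norm(e),np.arctan2(-e[0],e[1]))
print('col',onz(T,tz(257,130),222))
for side_uv in [(470,65)]:
  print('grip',tri(T,tz(552,427),S,sz(*side_uv)))
print('gripends',tri(T,tz(465,443),S,sz(462,82)),tri(T,tz(640,410),S,sz(482,45)))
print('colside',tri(T,tz(257,130),S,sz(171,173)))
print('tab?',tri(T,tz(295,222),S,sz(285,158)))
print('tab2?',tri(T,tz(295,222),S,sz(245,150)))
E
```

```text
[[ 655.9 -188.3   14. ]
 [ 474.9 -217.9   14. ]
 [ 494.3 -342.8   14. ]]
len 183.41115367162334 yaw 0.16203529405733358
126.4172893732568 0.1545072605335735
col [ 627.24008843 -256.88785     222.        ]
grip (array([ 463.19005974, -387.53924851,  286.31100415]), np.float64(0.04928963841235635))
gripends (array([ 455.27068812, -344.67467953,  285.06032594]), np.float64(1.9288756499435673)) (array([ 469.8158004 , -430.5130926 ,  290.50917786]), np.float64(1.4046388903578286))
colside (array([ 627.18639633, -256.66409514,  222.99773365]), np.float64(0.311119292164401))
tab? (array([ 564.59531754, -276.78141057,  237.35449878]), np.float64(22.61497139339702))
tab2? (array([ 576.542597  , -270.98507333,  241.71916779]), np.float64(4.452992388078473))
```

```bash
python3 -m inch '[{"translation":[0,0,5],"twist":-0.07},{"translation":[1,1,5],"twist":0},{"translation":[3.8,3.5,2],"twist":0},{"translation":[3.8,3.5,0],"twist":0},{"translation":[3.8,3.5,0],"twist":0},{"translation":[3.8,3.5,0],"twist":0},{"translation":[3.8,3.5,0],"twist":0},{"translation":[3.8,3.5,0],"twist":0},{"translation":[3.8,3.5,0],"twist":0},{"translation":[3.8,3.5,0],"twist":0},{"translation":[3.8,3.5,0],"twist":0},{"translation":[0,0,0],"twist":0}]' 0.65 40; python3 - <<'E'
from h import *
s=env.state(); print(s['t'],s['tcp_pos'],s['ee_rot'],s['gripper_width'],s['wrist_force'])
for n in ('side','wrist','top'):
    c=cam(n); cv2.imwrite(f'pics/{n}1.png',c['img'][:,:,::-1])
    K,R,t=prep(c); print(n,-R.T@t,R[2])
E
```

```text
t: 1.75
tcp_pos: [514.5, -319.0, 377.1]
ee_rot: [-0.078, 0.997, 0.002, 0.0]
wrist_force: [0.4, -0.4, 0.5]
gripper_width: 0.352
1.75 [ 514.48989514 -318.99388566  377.13860092] [-7.77831773e-02  9.96967642e-01  2.29953419e-03  1.04881960e-04] 0.3524261448631572 [ 0.42445074 -0.36462088  0.45057613]
side [ 65.9588872  835.65237302 599.75003199] [ 0.41046554 -0.84021009 -0.35435159]
wrist [ 434.12982041 -333.06971775  494.74940764] [ 0.30788935  0.0516662  -0.95001829]
top [ 414.84213309  -83.76146938 1298.40933658] [ 0.0990236  -0.01964798 -0.99489109]
```

View pics/wrist1.png

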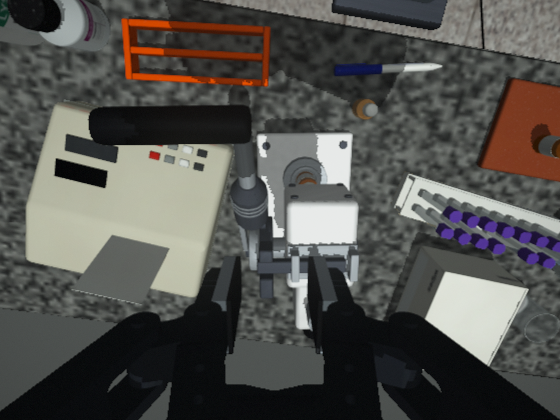

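View pics/side1.png

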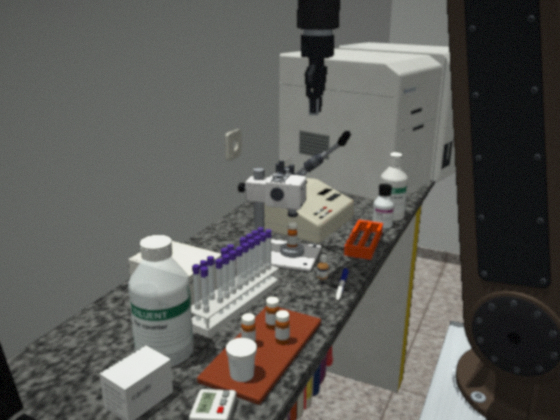

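```bash
python3 - <<'E'
import cv2
a=cv2.imread('pics/wrist1.png')[180:340,220:390]; cv2.imwrite('pics/wrist1z.png',cv2.resize(a,None,fx=3.6,fy=3.6,interpolation=cv2.INTER_CUBIC))
E
```

```text
(no output)
```

View pics/wrist1z.png

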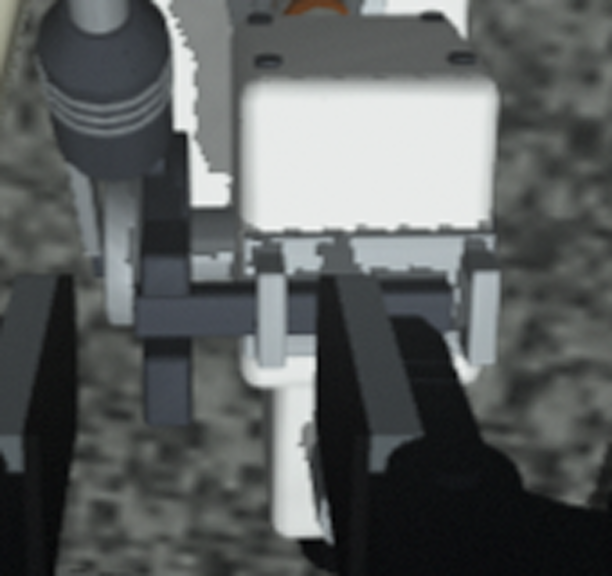

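```bash
python3 - <<'E'
from h import *
W=cam('wrist')
wz=lambda u,v:(220+(u+.5)/3.6-.5,180+(v+.5)/3.6-.5)
for z in (200,205,210,215):
    a,b=onz(W,wz(244,85),z),onz(W,wz(498,85),z); print(z,a,b,np.linalg.norm(a-b), np.arctan2(-(b-a)[0],(b-a)[1]),(a+b)/2)
# grip ends
for z in (280,284,288):
    a,b=onz(W,(91,127),z),onz(W,(250,124),z); print(z,a,b,np.linalg.norm(a-b),np.arctan2(-(b-a)[0],(b-a)[1]),(a+b)/2)
def pred(yaw,ram,pz):
    f=press([*ram,0],yaw); return f([30,0,pz]),f([30,-5,pz+69]),f([30-130.2,-100,pz+109.3]),f([-26,0,pz+33])
for q in pred(.16,(543.3,-270.3),177): print(q)
E
```

```text
200 [ 526.30736485 -307.13925299  200.        ] [ 516.95823968 -246.09618162  200.        ] 61.75485976383456 0.15197526269810732 [ 521.63280227 -276.61771731  200.        ]
205 [ 524.72211414 -307.60022614  205.        ] [ 515.53136447 -247.59123306  205.        ] 60.708723678731545 0.15197526269810657 [ 520.1267393 -277.5957296  205.       ]
210 [ 523.13686342 -308.06119929  210.        ] [ 514.10448926 -249.0862845   210.        ] 59.662587593628615 0.15197526269810752 [ 518.62067634 -278.5737419   210.        ]
215 [ 521.55161271 -308.52217245  215.        ] [ 512.67761405 -250.58133594  215.        ] 58.61645150852562 0.15197526269810865 [ 517.11461338 -279.55175419  215.        ]
280 [ 471.57004996 -437.77063457  280.        ] [ 455.46228545 -344.60001004  280.        ] 94.55276491520688 0.171192373691473 [ 463.51616771 -391.1853223   280.        ]
284 [ 470.8479309 -435.8479541  284.       ] [ 455.03962718 -344.40947236  284.        ] 92.79492663755984 0.17119237369147294 [ 462.94377904 -390.12871323  284.        ]
288 [ 470.12581184 -433.92527364  288.        ] [ 454.61696891 -344.21893469  288.        ] 91.03708835991273 0.171192373691473 [ 462.37139038 -389.07210417  288.        ]
[ 572.9168185 -265.5204538  177.       ]
[ 573.71340953 -270.45659022  246.        ]
[ 460.31164687 -384.98641264  286.3       ]
[ 517.63209063 -274.44227337  210.        ]
```

```bash
python3 -m inch '[{"translation":[3,2.3,0],"twist":0},{"translation":[3,2.3,-3],"twist":0},{"translation":[0,0,-4],"twist":0},{"translation":[0,0,0],"twist":0}]' 0.7 40; python3 - <<'E'
from h import *
s=env.state(); print(s['t'],s['tcp_pos'],s['ee_rot'],s['gripper_width'],s['wrist_force'])
for n,(y0,y1,x0,x1) in dict(side=(60,260,200,400),wrist=(150,350,180,380),top=(130,260,270,430)).items():
    c=cam(n); cv2.imwrite(f'pics/{n}2.png',c['img'][:,:,::-1]); cv2.imwrite(f'pics/{n}2z.png',cv2.resize(c['img'][y0:y1,x0:x1,::-1],None,fx=3,fy=3,interpolation=cv2.INTER_CUBIC))
    print(n,proj(c,[[575.5,-273,246],[462.5,-388,286]]))
E
```

```text
t: 2.45
tcp_pos: [570.1, -279.5, 308.6]
ee_rot: [-0.072, 0.997, 0.001, 0.002]
wrist_force: [0.2, -0.8, -0.9]
gripper_width: 0.304
2.45 [ 570.09684404 -279.46419252  308.59036266] [-0.07184934  0.99741304  0.00113717  0.00189964] 0.3041241399835613 [ 0.15631079 -0.79649468 -0.87045111]
side [[281.3735461  160.64429089]
 [344.26879815 138.32935877]]
wrist [[285.81554277 246.73326419]
 [  7.77228865 -44.54534904]]
top [[349.31138788 183.35251008]
 [400.15784184 225.27282045]]
```

View pics/side2z.png

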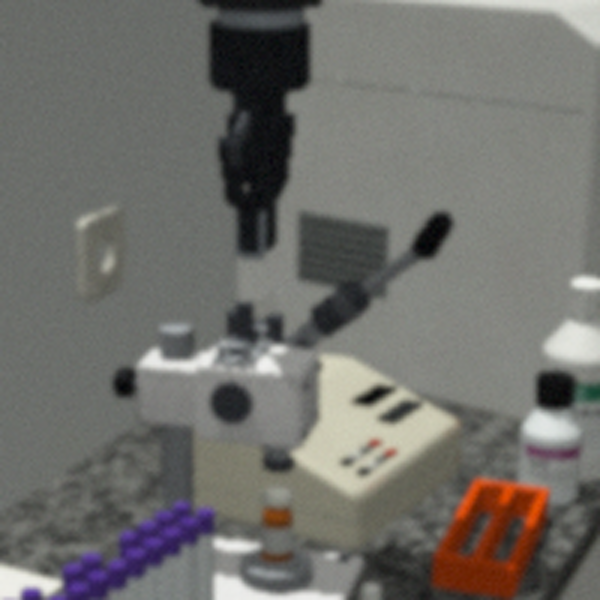

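View pics/wrist2z.png

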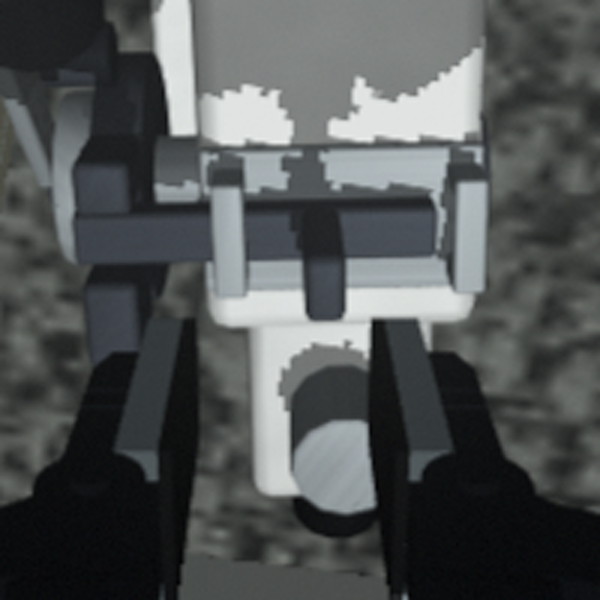

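View pics/top2z.png

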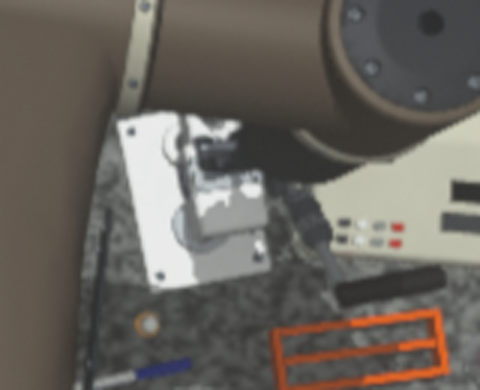

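```bash
python3 -m inch '[{"translation":[0.6,0.85,0],"twist":0.015},{"translation":[0,0,-1],"twist":0},{"translation":[0,0,-1.5],"twist":0},{"translation":[0,0,0],"twist":0}]' - ; python3 - <<'E'
from h import *
c=cam('wrist'); cv2.imwrite('pics/wrist3z.png',cv2.resize(c['img'][150:350,180:380,::-1],None,fx=3,fy=3,interpolation=cv2.INTER_CUBIC))
print(proj(c,[575.5,-271.6,246]))
E
```

```text
t: 3.1
tcp_pos: [578.7, -272.1, 290.4]
ee_rot: [-0.08, 0.997, -0.001, 0.008]
wrist_force: [-0.3, -0.2, 0.0]
gripper_width: 0.303
[[276.96306912 248.54796636]]
```

View pics/wrist3z.png

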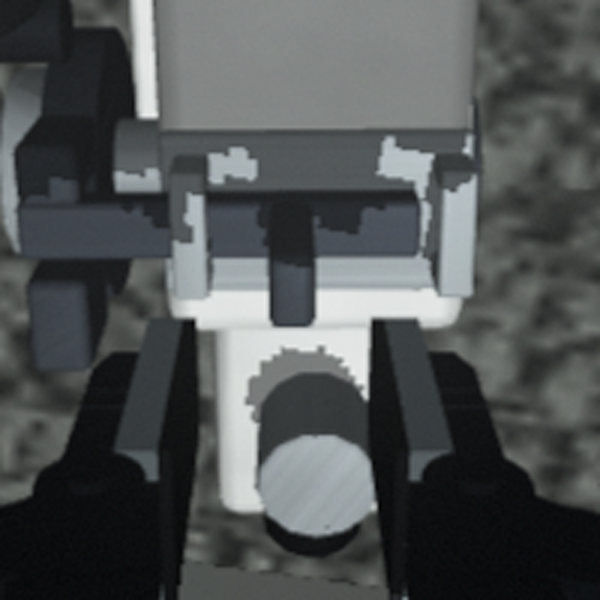

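```bash
python3 -m inch '[{"translation":[-0.3,0,-1],"twist":0},{"translation":[0,0,-1.2],"twist":0},{"translation":[0,0,-1],"twist":0},{"translation":[0,0,0],"twist":0}]' - ; python3 - <<'E'
from h import *
c=cam('wrist'); cv2.imwrite('pics/wrist4z.png',cv2.resize(c['img'][150:350,180:380,::-1],None,fx=3,fy=3,interpolation=cv2.INTER_CUBIC))
c=cam('side'); cv2.imwrite('pics/side4z.png',cv2.resize(c['img'][100:240,220:380,::-1],None,fx=4,fy=4,interpolation=cv2.INTER_CUBIC))
E
```

```text
t: 3.65
tcp_pos: [575.6, -272.4, 256.7]
ee_rot: [-0.079, 0.997, -0.001, 0.008]
wrist_force: [0.3, -0.5, 0.2]
gripper_width: 0.298
```

View pics/wrist4z.png

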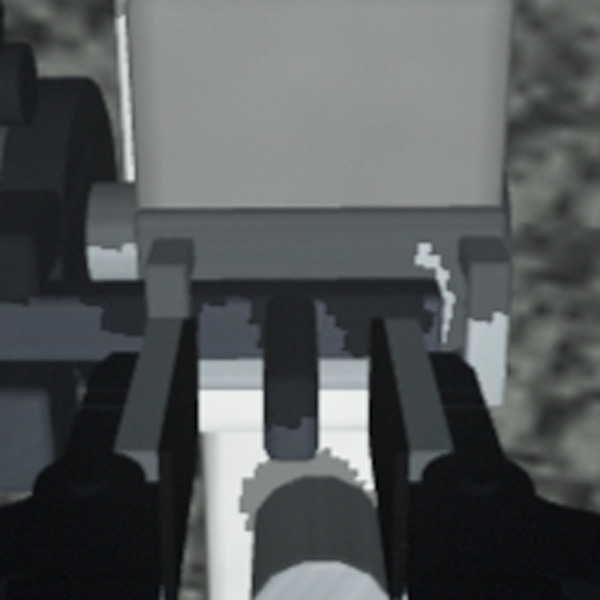

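View pics/side4z.png

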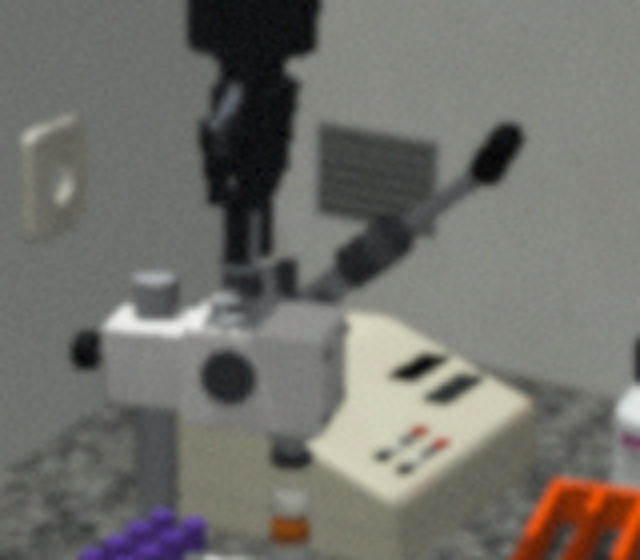

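```bash
python3 -m inch '[{"translation":[0,0,0],"twist":0},{"translation":[0,0,0],"twist":0},{"translation":[0,0,0],"twist":0},{"translation":[0,0,0],"twist":0}]' 1 25; python3 - <<'E'
from h import *
c=cam('wrist'); cv2.imwrite('pics/wrist5z.png',cv2.resize(c['img'][150:350,180:380,::-1],None,fx=3,fy=3,interpolation=cv2.INTER_CUBIC))
E
```

```text
t: 4.25
tcp_pos: [576.1, -271.4, 258.4]
ee_rot: [-0.08, 0.997, -0.001, 0.009]
wrist_force: [0.2, 0.6, -0.9]
gripper_width: 0.086
```

View pics/wrist5z.png

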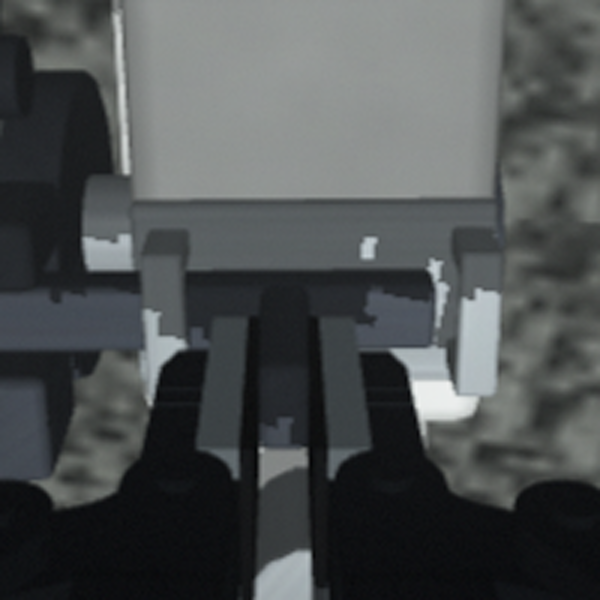

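```bash
python3 -m inch '[{"translation":[-0.08,0.5,0],"twist":0},{"translation":[-0.08,0.5,0],"twist":0},{"translation":[-0.08,0.5,0],"twist":0},{"translation":[0,0,0],"twist":0}]'
```

```text
t: 4.8
tcp_pos: [573.6, -256.5, 258.5]
ee_rot: [-0.08, 0.997, -0.002, 0.009]
wrist_force: [-0.3, -0.9, -2.4]
gripper_width: 0.083
```

```bash
python3 -m inch '[{"translation":[-0.03,0.25,0],"twist":0},{"translation":[-0.02,0.15,0],"twist":0}]'; python3 - <<'E'
from h import *
c=cam('wrist'); cv2.imwrite('pics/wrist6z.png',cv2.resize(c['img'][150:350,180:380,::-1],None,fx=3,fy=3,interpolation=cv2.INTER_CUBIC))
print(env.state()['tcp_pos'],env.state()['wrist_force'])
E
```

```text
t: 5.05
tcp_pos: [573.0, -253.1, 258.5]
ee_rot: [-0.08, 0.997, -0.002, 0.009]
wrist_force: [1.5, -10.8, -5.6]
gripper_width: 0.081
[ 573.04435223 -253.20212201  258.48248173] [ 1.42387357 -5.83435115 -3.77220825]
```

View pics/wrist6z.png

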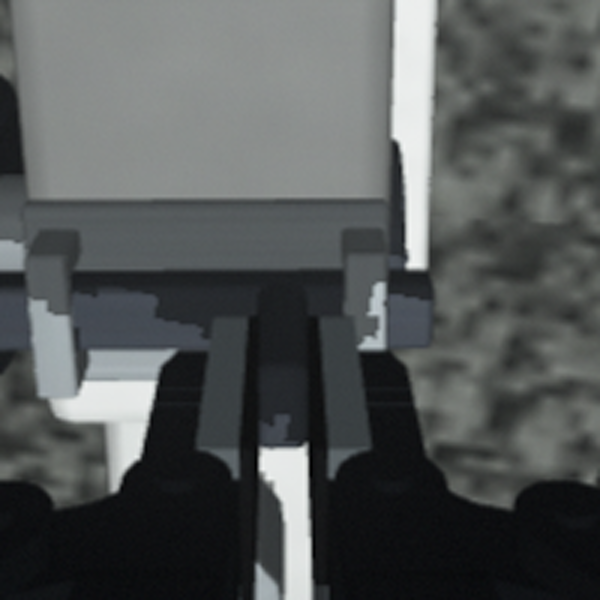

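```bash
python3 -m inch '[{"translation":[0,0,0],"twist":0},{"translation":[0,0,0],"twist":0},{"translation":[0,0,0],"twist":0},{"translation":[0,0,2],"twist":0},{"translation":[0,0,3],"twist":0},{"translation":[0,0,3],"twist":0},{"translation":[0,0,3],"twist":0},{"translation":[0,0,0],"twist":0}]' 0.7; python3 - <<'E'
from h import *
c=cam('wrist'); cv2.imwrite('pics/wrist7.png',c['img'][:,:,::-1])
c=cam('side'); cv2.imwrite('pics/side7z.png',cv2.resize(c['img'][100:280,220:380,::-1],None,fx=4,fy=4,interpolation=cv2.INTER_CUBIC)[:600])
print(env.state()['tcp_pos'],env.state()['wrist_force'])
E
```

```text
t: 6.1
tcp_pos: [573.1, -251.6, 373.0]
ee_rot: [-0.08, 0.997, -0.002, 0.01]
wrist_force: [-0.5, 0.1, 0.3]
gripper_width: 0.305
[ 572.28880142 -251.10072781  369.97544084] [ 0.5770319  -0.78657221 -1.52619266]
```

View pics/wrist7.png

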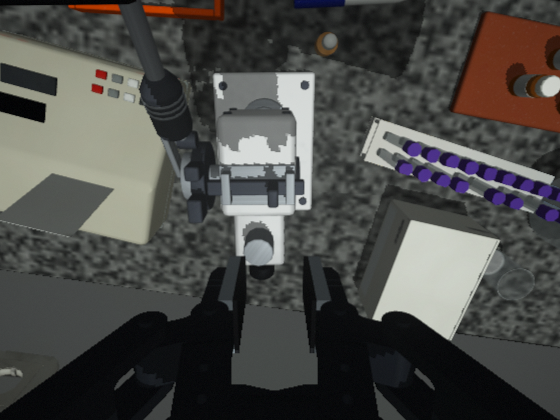

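View pics/side7z.png

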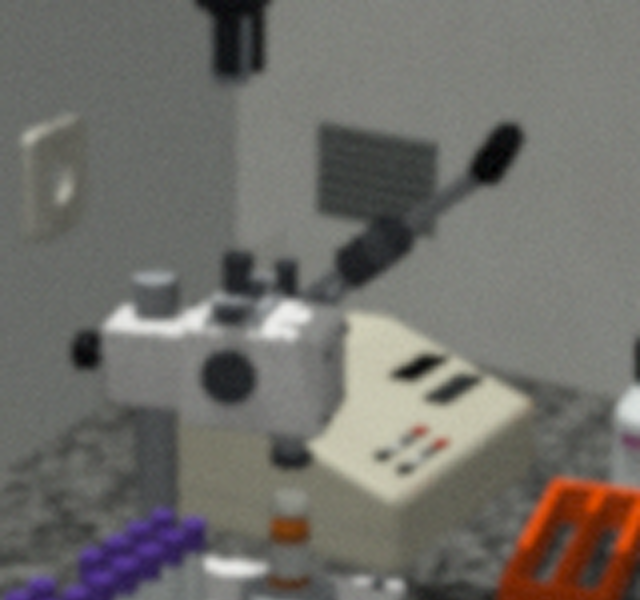

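```bash
python3 -m inch '[{"translation":[-3,-3.8,0],"twist":0},{"translation":[-4,-5,0],"twist":0},{"translation":[-3.8,-4.7,-2],"twist":0},{"translation":[0,0,0],"twist":0},{"translation":[0,0,0],"twist":0}]' 1 25; python3 - <<'E'
from h import *
c=cam('wrist'); cv2.imwrite('pics/wrist8.png',c['img'][:,:,::-1])
c=cam('side'); cv2.imwrite('pics/side8z.png',cv2.resize(c['img'][60:210,260:400,::-1],None,fx=4,fy=4,interpolation=cv2.INTER_CUBIC)[:600])
o,d=ray(c,(292.5,216.0)); 
for uv in [(292.5,216.),(292.5,223)]:
    o,d=ray(c,uv); s=((np.array([545,-271.5])-o[:2])@d[:2])/(d[:2]@d[:2]); print(o+s*d)
c=cam('top'); cv2.imwrite('pics/top8z.png',cv2.resize(c['img'][130:260,270:430,::-1],None,fx=4,fy=4,interpolation=cv2.INTER_CUBIC)[:600])
print(env.state()['tcp_pos'],env.state()['wrist_force'])
E
```

```text
t: 6.82
tcp_pos: [461.1, -386.2, 343.6]
ee_rot: [-0.081, 0.997, 0.002, 0.004]
wrist_force: [0.4, 0.9, -0.3]
gripper_width: 0.001
[ 544.41527565 -271.75263124  112.45760173]
[ 544.16755684 -271.85943774   94.26585058]
[ 462.04739944 -385.34852     343.99665261] [-0.60220345 -0.36266712  0.48291284]
```

View pics/wrist8.png

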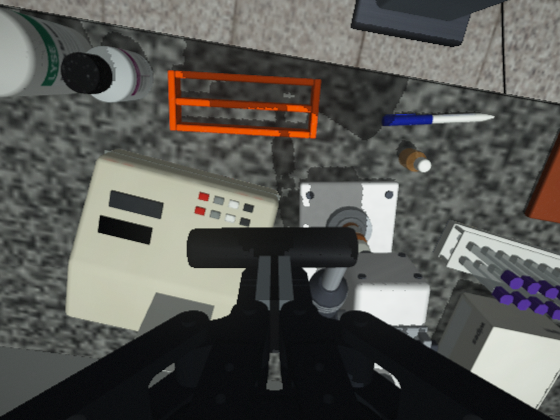

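View pics/side8z.png

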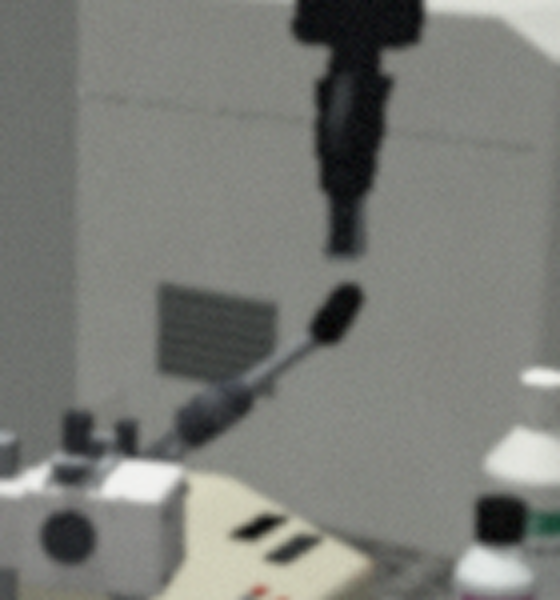

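View pics/top8z.png

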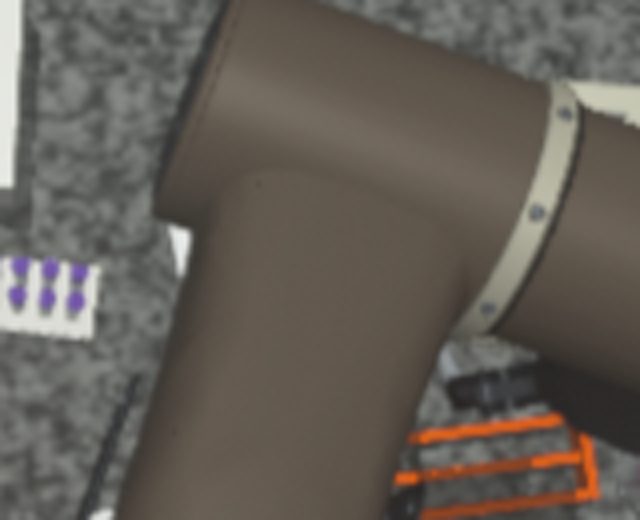

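```bash
python3 -m inch '[{"translation":[0,-0.1,-1],"twist":0},{"translation":[0,0,-0.8],"twist":0},{"translation":[0,0,0],"twist":0}]'; python3 -m inch '[{"translation":[-0.1,0,-0.5],"twist":0}]'
```

```text
t: 7.35
tcp_pos: [463.6, -384.6, 324.5]
ee_rot: [-0.083, 0.997, 0.002, 0.005]
wrist_force: [0.4, 0.2, -0.3]
gripper_width: -0.001
t: 7.48
tcp_pos: [462.4, -385.2, 320.3]
ee_rot: [-0.084, 0.996, 0.001, 0.004]
wrist_force: [-8.0, -2.8, 9.8]
gripper_width: 0.002
```

```bash
python3 -m inch '[{"translation":[0,0,0],"twist":0}]';  python3 -m inch '[{"translation":[-0.5,-0.08,-0.5],"twist":0}]'; python3 -m inch '[{"translation":[-0.4,-0.06,-0.5],"twist":0}]'
```

```text
t: 7.6
tcp_pos: [462.2, -385.2, 320.5]
ee_rot: [-0.084, 0.996, 0.001, 0.004]
wrist_force: [0.9, 1.5, 1.7]
gripper_width: -0.001
t: 7.72
tcp_pos: [457.9, -386.0, 315.9]
ee_rot: [-0.084, 0.996, 0.0, 0.005]
wrist_force: [1.5, -0.3, 1.9]
gripper_width: -0.003
t: 7.85
tcp_pos: [453.8, -386.8, 310.9]
ee_rot: [-0.084, 0.996, 0.0, 0.006]
wrist_force: [-0.4, 0.6, 1.8]
gripper_width: -0.002
```

```bash
python3 -m inch '[{"translation":[-0.6,-0.1,-0.9],"twist":0},{"translation":[-0.55,-0.1,-0.95],"twist":0},{"translation":[-0.5,-0.08,-0.98],"twist":0}]'; python3 -m inch '[{"translation":[-0.44,-0.07,-1],"twist":0},{"translation":[-0.37,-0.06,-1],"twist":0},{"translation":[-0.3,-0.05,-1],"twist":0}]'
```

```text
t: 8.22
tcp_pos: [435.2, -390.0, 281.2]
ee_rot: [-0.084, 0.996, -0.0, 0.005]
wrist_force: [-1.2, -0.0, 3.0]
gripper_width: 0.001
t: 8.6
tcp_pos: [422.4, -392.1, 248.6]
ee_rot: [-0.083, 0.997, 0.0, 0.005]
wrist_force: [-1.6, 0.8, 2.8]
gripper_width: 0.004
```

```bash
python3 -m inch '[{"translation":[-0.1,0,-0.8],"twist":0},{"translation":[-0.05,0,-0.6],"twist":0}]'; python3 -m inch '[{"translation":[0,0,-0.4],"twist":0}]';python3 -m inch '[{"translation":[0,0,-0.4],"twist":0}]'
```

```text
t: 8.85
tcp_pos: [420.3, -392.1, 233.0]
ee_rot: [-0.083, 0.997, 0.0, 0.004]
wrist_force: [-2.3, -1.2, 3.8]
gripper_width: -0.004
t: 8.98
tcp_pos: [420.3, -392.0, 228.4]
ee_rot: [-0.083, 0.997, 0.0, 0.004]
wrist_force: [-2.8, 0.1, 3.0]
gripper_width: 0.0
t: 9.1
tcp_pos: [420.4, -391.9, 224.1]
ee_rot: [-0.083, 0.997, 0.0, 0.004]
wrist_force: [-2.7, 0.1, 2.4]
gripper_width: -0.0
```

```bash
python3 -m inch '[{"translation":[0,0,-0.4],"twist":0}]'|sed -n '1,2p;4p'; python3 -m inch '[{"translation":[0,0,-0.3],"twist":0}]'|sed -n '1,2p;4p'
```

```text
t: 9.22
tcp_pos: [420.5, -391.9, 219.9]
wrist_force: [-1.9, -0.7, 3.3]
t: 9.35
tcp_pos: [420.6, -391.9, 216.7]
wrist_force: [-1.6, -1.0, 3.4]
```

```bash
python3 -m inch '[{"translation":[0,0,-0.3],"twist":0}]'|sed -n '1,2p;4p'; python3 -m inch '[{"translation":[0,0,-0.3],"twist":0}]'|sed -n '1,2p;4p'
```

```text
t: 9.48
tcp_pos: [420.7, -391.9, 213.6]
wrist_force: [-3.0, -1.4, 4.8]
t: 9.6
tcp_pos: [420.5, -392.0, 210.8]
wrist_force: [-3.4, 0.8, 6.0]
```

Cap engaging; continue in single 2–3 mm steps.

```bash
python3 -m inch '[{"translation":[0,0,-0.3],"twist":0}]'|sed -n '1,2p;4p'; python3 -m inch '[{"translation":[0,0,-0.3],"twist":0}]'|sed -n '1,2p;4p'
```

```text
t: 9.72
tcp_pos: [420.4, -392.1, 208.0]
wrist_force: [-2.9, 0.9, 6.9]
t: 9.85
tcp_pos: [420.3, -392.0, 205.2]
wrist_force: [-3.2, 0.2, 5.7]
```

```bash
python3 -m inch '[{"translation":[0,0,-0.3],"twist":0}]'|sed -n '1,2p;4p'; python3 -m inch '[{"translation":[0,0,-0.3],"twist":0}]'|sed -n '1,2p;4p'
```

```text
t: 9.98
tcp_pos: [420.2, -392.1, 202.5]
wrist_force: [-2.1, 0.0, 5.9]
t: 10.1
tcp_pos: [420.2, -392.0, 199.7]
wrist_force: [-2.5, 1.1, 5.5]
```

```bash
python3 -m inch '[{"translation":[0,0,-0.3],"twist":0}]'|sed -n '1,2p;4p'; python3 -m inch '[{"translation":[0,0,-0.3],"twist":0}]'|sed -n '1,2p;4p'
```

```text
t: 10.22
tcp_pos: [420.2, -392.0, 197.0]
wrist_force: [-3.4, 0.7, 5.6]
t: 10.35
tcp_pos: [420.3, -392.0, 194.3]
wrist_force: [-2.5, 1.0, 6.2]
```

```bash
python3 -m inch '[{"translation":[0,0,-0.25],"twist":0}]'|sed -n '1,2p;4p'
```

```text
t: 10.48
tcp_pos: [420.4, -392.0, 192.0]
wrist_force: [-2.5, 0.9, 5.7]
```

```bash
python3 -m inch '[{"translation":[0,0,-0.25],"twist":0}]'|sed -n '1,2p;4p'
```

```text
t: 10.6
tcp_pos: [420.5, -392.0, 189.9]
wrist_force: [-3.4, 2.2, 7.6]
```

```bash
python3 -m inch '[{"translation":[0,0,-0.25],"twist":0}]'|sed -n '1,2p;4p'
```

```text
t: 10.72
tcp_pos: [420.7, -392.1, 188.1]
wrist_force: [-4.1, 2.8, 12.4]
```

```bash
python3 -m inch '[{"translation":[0,0,-0.2],"twist":0}]'|sed -n '1,2p;4p'
```

```text
t: 10.85
tcp_pos: [420.8, -392.1, 187.2]
wrist_force: [-4.7, 3.7, 12.4]
```

```bash
python3 -m inch '[{"translation":[0,0,-0.2],"twist":0}]'|sed -n '1,2p;4p'
```

```text
t: 10.98
tcp_pos: [420.8, -392.1, 186.3]
wrist_force: [-3.9, 3.1, 11.4]
```

```bash
python3 -m inch '[{"translation":[0,0,-0.25],"twist":0}]'|sed -n '1,2p;4p'
```

```text
t: 11.1
tcp_pos: [420.9, -392.1, 184.9]
wrist_force: [-4.2, 2.9, 10.7]
```

```bash
python3 -m inch '[{"translation":[0,0,-0.25],"twist":0}]'|sed -n '1,2p;4p'
```

```text
t: 11.22
tcp_pos: [421.0, -392.0, 183.5]
wrist_force: [-4.4, 3.0, 10.8]
```

```bash
python3 -m inch '[{"translation":[0,0,-0.25],"twist":0}]'|sed -n '1,2p;4p'
```

```text
t: 11.35
tcp_pos: [421.1, -391.9, 181.9]
wrist_force: [-3.4, 3.2, 8.3]
```

```bash
python3 -m inch '[{"translation":[0,0,-0.2],"twist":0}]'|sed -n '1,2p;4p'
```

```text
t: 11.48
tcp_pos: [421.2, -391.9, 180.8]
wrist_force: [-4.3, 2.2, 8.6]
```

```bash
python3 -m inch '[{"translation":[0,0,-0.2],"twist":0}]'|sed -n '1,2p;4p'
```

```text
t: 11.6
tcp_pos: [421.3, -391.8, 179.6]
wrist_force: [-2.9, 2.0, 9.1]
```

```bash
python3 -m inch '[{"translation":[0,0,-0.25],"twist":0}]'|sed -n '1,2p;4p'
```

```text
t: 11.72
tcp_pos: [421.5, -391.7, 177.8]
wrist_force: [-2.8, 2.5, 8.5]
```

```bash
python3 -m inch '[{"translation":[0,0,-0.2],"twist":0}]'|sed -n '1,2p;4p'
```

```text
t: 11.85
tcp_pos: [421.7, -391.7, 176.4]
wrist_force: [-2.0, 2.5, 7.7]
```

Force has peaked at 12.4 N and then fallen as the lever gave: the click. I'm stopping and backing off.

```bash
python3 -m inch '[{"translation":[0,0,0.6],"twist":0},{"translation":[0,0,1],"twist":0},{"translation":[0,0,1.2],"twist":0},{"translation":[0,0,1.2],"twist":0},{"translation":[0,0,1.2],"twist":0},{"translation":[0,0,1.2],"twist":0},{"translation":[0.1,0,1.2],"twist":0},{"translation":[0.2,0,1.2],"twist":0},{"translation":[0.2,0,1.2],"twist":0},{"translation":[0.3,0,1.2],"twist":0},{"translation":[0.4,0,1.2],"twist":0},{"translation":[0.5,0,1.2],"twist":0}]'; python3 -m inch '[{"translation":[0,0,2],"twist":0},{"translation":[0,0,3],"twist":0},{"translation":[0,0,4],"twist":0},{"translation":[0,0,3],"twist":0},{"translation":[0,0,0],"twist":0},{"translation":[0,0,0],"twist":0},{"translation":[0,0,0],"twist":0},{"translation":[0,0,0],"twist":0}]' 0.65 40; python3 - <<'E'
from h import *
c=cam('side'); cv2.imwrite('pics/side9z.png',cv2.resize(c['img'][100:280,220:380,::-1],None,fx=4,fy=4,interpolation=cv2.INTER_CUBIC)[:600])
c=cam('wrist'); cv2.imwrite('pics/wrist9.png',c['img'][:,:,::-1])
E
```

```text
t: 13.35
tcp_pos: [439.8, -391.3, 320.5]
ee_rot: [-0.086, 0.996, -0.003, 0.008]
wrist_force: [-0.0, -0.7, -0.0]
gripper_width: 0.002
t: 14.35
tcp_pos: [440.5, -390.5, 444.1]
ee_rot: [-0.086, 0.996, -0.002, 0.006]
wrist_force: [-1.4, -0.1, -0.3]
gripper_width: 0.349
```

View pics/side9z.png

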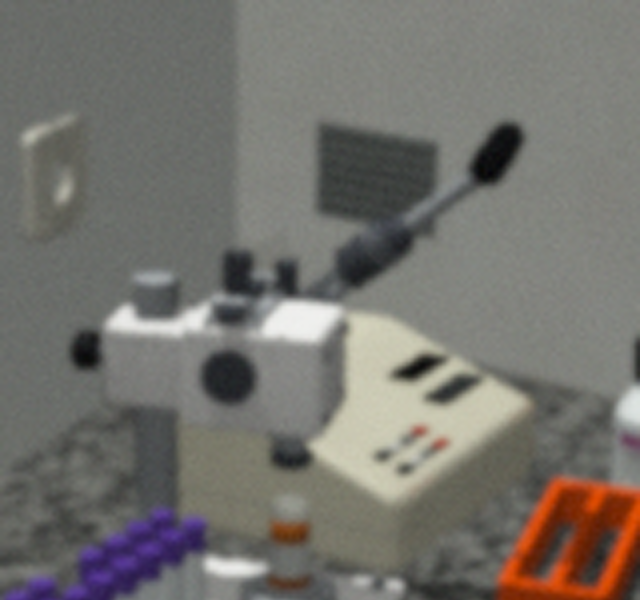

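View pics/wrist9.png

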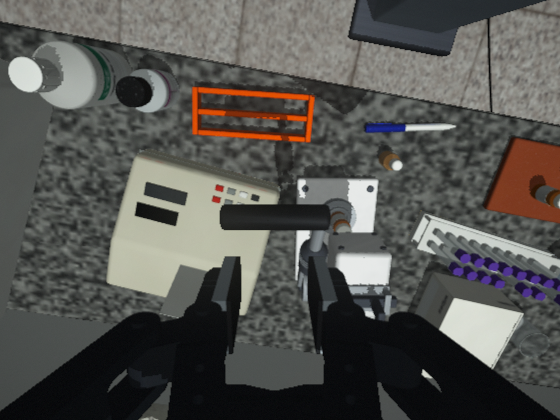

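```bash
python3 -m inch '[{"translation":[3,3,0],"twist":0},{"translation":[3.5,3.7,0],"twist":0},{"translation":[3.5,3.7,-3],"twist":0},{"translation":[3.2,3.3,-4],"twist":0},{"translation":[0,0,-4],"twist":0},{"translation":[0,0,-3],"twist":0},{"translation":[0,0,0],"twist":0}]' 0.7 25; python3 - <<'E'
from h import *
c=cam('wrist'); cv2.imwrite('pics/wrist10z.png',cv2.resize(c['img'][150:350,180:380,::-1],None,fx=3,fy=3,interpolation=cv2.INTER_CUBIC))
print(env.state()['tcp_pos'],proj(c,[572.6,-253.8,246]))
a=cv2.imread('pics/side7z.png')[380:600,200:400];b=cv2.imread('pics/side9z.png')[380:600,200:400]
cv2.imwrite('pics/cmp.png',cv2.resize(np.hstack([a,b]),None,fx=2,fy=2))
E
```

```text
t: 15.32
tcp_pos: [575.2, -248.6, 298.9]
ee_rot: [-0.085, 0.996, -0.002, 0.006]
wrist_force: [-0.1, -0.2, 1.0]
gripper_width: 0.301
[ 575.92240916 -249.09310778  300.83689338] [[266.11531647 241.0743314 ]]
```

View pics/wrist10z.png

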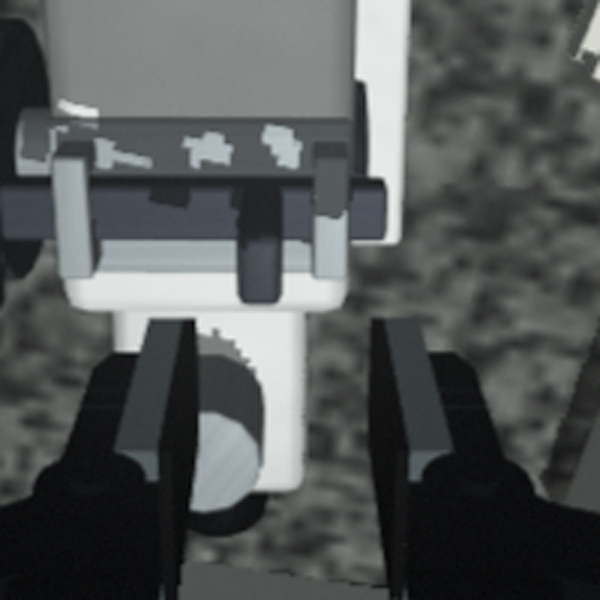

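View pics/cmp.png

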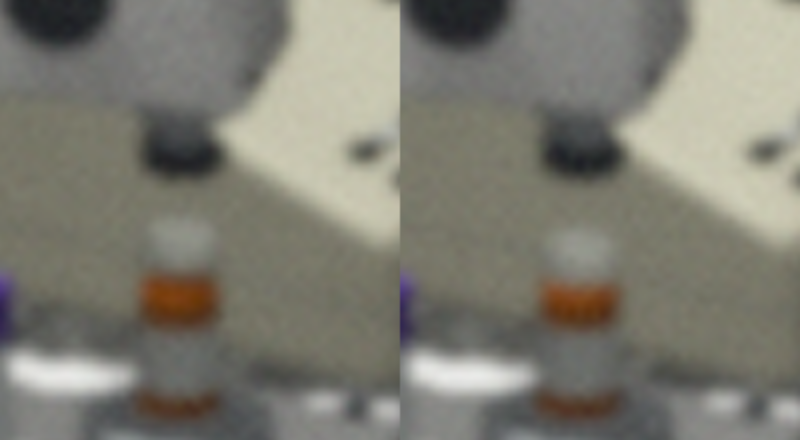

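```bash
python3 -m inch '[{"translation":[-0.3,-0.5,0],"twist":0},{"translation":[0,0,-1.5],"twist":0},{"translation":[0,0,-1.5],"twist":0},{"translation":[0,0,-1.2],"twist":0},{"translation":[0,0,0],"twist":0}]';  python3 - <<'E'
from h import *
c=cam('wrist'); cv2.imwrite('pics/wrist11z.png',cv2.resize(c['img'][150:350,180:380,::-1],None,fx=3,fy=3,interpolation=cv2.INTER_CUBIC))
E
```

```text
t: 16.0
tcp_pos: [573.4, -255.7, 259.9]
ee_rot: [-0.085, 0.996, -0.003, 0.009]
wrist_force: [-0.8, -0.5, 1.3]
gripper_width: 0.298
```

View pics/wrist11z.png

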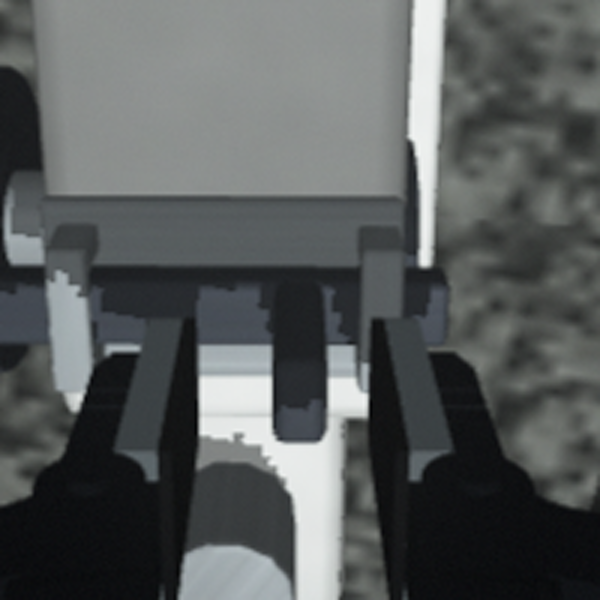

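```bash
python3 -m inch '[{"translation":[0,0.2,-0.2],"twist":0},{"translation":[0,0,0],"twist":0},{"translation":[0,0,0],"twist":0},{"translation":[0,0,0],"twist":0}]' 1 25; python3 -m inch '[{"translation":[0.08,-0.5,0],"twist":0},{"translation":[0.08,-0.5,0],"twist":0},{"translation":[0.08,-0.5,0],"twist":0},{"translation":[0,0,0],"twist":0}]'
```

```text
t: 16.55
tcp_pos: [574.1, -253.7, 259.1]
ee_rot: [-0.085, 0.996, -0.004, 0.01]
wrist_force: [-0.6, -1.4, -1.5]
gripper_width: 0.079
t: 17.05
tcp_pos: [576.6, -268.9, 259.1]
ee_rot: [-0.085, 0.996, -0.003, 0.01]
wrist_force: [-0.2, 1.5, -0.6]
gripper_width: 0.084
```

```bash
python3 -m inch '[{"translation":[0.03,-0.25,0],"twist":0},{"translation":[0.03,-0.15,0],"twist":0}]'|sed -n '1,2p;4p'; python3 -m inch '[{"translation":[0.03,-0.2,0],"twist":0}]'|sed -n '1,2p;4p'
```

```text
t: 17.3
tcp_pos: [577.1, -271.6, 259.0]
wrist_force: [-3.5, 13.5, 5.9]
t: 17.42
tcp_pos: [577.1, -271.8, 259.0]
wrist_force: [-3.3, 14.1, 4.5]
```

```bash
python3 -m inch '[{"translation":[0,0,0],"twist":0},{"translation":[0,0,0],"twist":0},{"translation":[0,0,0],"twist":0},{"translation":[0,0,2],"twist":0},{"translation":[0,0,3],"twist":0},{"translation":[0,0,0],"twist":0}]' 0.7; python3 - <<'E'
from h import *
c=cam('wrist'); cv2.imwrite('pics/wrist12z.png',cv2.resize(c['img'][150:350,180:380,::-1],None,fx=3,fy=3,interpolation=cv2.INTER_CUBIC))
print(proj(c,[575.5,-271.6,246]),env.state()['tcp_pos'])
E
```

```text
t: 18.18
tcp_pos: [577.3, -273.8, 310.7]
ee_rot: [-0.085, 0.996, -0.002, 0.01]
wrist_force: [0.9, 0.5, -0.8]
gripper_width: 0.301
[[279.52335724 234.61252204]] [ 576.62264018 -273.38198111  308.92572921]
```

View pics/wrist12z.png

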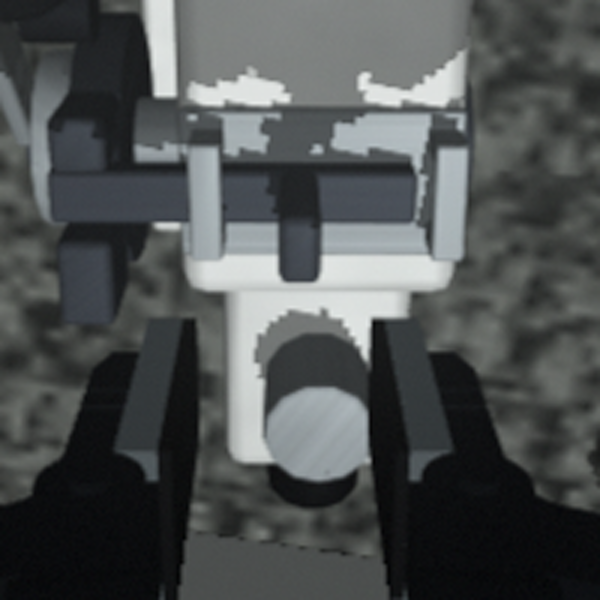

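```bash
python3 -m inch '[{"translation":[0,0,4],"twist":0},{"translation":[0,0,4],"twist":0},{"translation":[0,0,4],"twist":0},{"translation":[0,0,0],"twist":0},{"translation":[0,0,0],"twist":0}]'; python3 - <<'E'
from h import *
c=cam('side'); cv2.imwrite('pics/side13.png',c['img'][:,:,::-1])
E
```

```text
t: 18.85
tcp_pos: [574.8, -273.4, 426.1]
ee_rot: [-0.084, 0.996, 0.0, 0.005]
wrist_force: [0.9, 0.0, -0.7]
gripper_width: 0.297
```

View pics/side13.png

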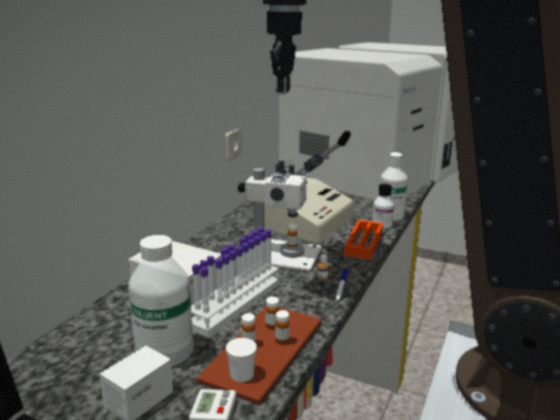

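The picture shows the gripper clear above the press at about (283,70), the lever up with its grip at (345,138), and all the other items where they stood at the start.

```bash
python3 -c "
from bench import env
print(env.finish_job())"
```

```text
the job is handed in; nothing more can be done
None
```

The vial is sealed, and I handed the job in at about 18.9 s of the 58 s allowed.

- **Catch drawn:** I gripped the tab and slid the catch left to its stop, about 18.5 mm of travel.
- **Click:** I pressed the lever in small steps. The vertical force was about 5 to 7 N while the cap went on, peaked at 12.4 N, then fell to about 8 N over some 12 mm of give. I stopped there, well short of the 29 mm where it turns solid. The fall was gradual and reached about 60% of the peak rather than a clean half, so I pressed several small steps past the peak to be sure of the click.
- **Lever and catch back:** The lever came fully up by itself. I slid the catch back until it hit its stop at 14 N, 18.3 mm of travel.

**Last checks:**
- The side view shows the cap about 4 mm lower than before, though at that resolution this is only about 1.5 pixels.
- The wrist view shows the catch tab back at its original spot, with the nose between the prongs.
- By eye, the other items stand where they did, and the gripper is clear of everything.
- No check disagreed with the job being done, apart from the softer force drop above.

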